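# Four clicks more torque on the screwdriver controller

## Task

On the grey controller of the electric screwdriver, push the tab of the large dial round with a fingertip, clockwise seen from above, until the dial rests exactly four clicks further than it stands now. Then press the round push button on the same box fully down and let it come up, to store the setting. Leave the small bar knob as it is set, and do not shift or pick up the things lying around.

Things in the scene. Friction and masses are not known exactly. Their poses are not given: they have to be found in the camera images.
- controller: Grey control box fixed to the table: 170 mm (its x) by 290 mm (its y), flat top 55 mm above the table. Origin at the centre of its underside, z up; at yaw 0 its x axis points away from the robot. On top: large dial at (0, 70) mm, small bar knob at (-45, -85) mm, push button at (40, -85) mm (box x, y).
- dial (a joint): Large dial's angle (rad), growing clockwise from above. Nine click stops 24 deg (0.419 rad) apart at 0, 0.419 ... 3.351, end stops just beyond. It starts resting in one of the first four. A sprung ball holds it: about 3 to 5 N at the tab pushes it over; past half-way it snaps ahead, away from the finger, into the next stop and stays. White ticks on the box point to the stops.
- dial_axis (a point): On the large dial's vertical axis at the top face of its black disc (69 mm above the table, 92 mm in diameter). A steel hub 24 mm across stands 10 mm above the disc. One upright bare-metal tab, dark line on top, runs radially from 16 to 42 mm from the axis: 9 mm thick, 26 mm tall above the disc. The point turns with the dial; its x axis points along the tab.
- dial_tab (a point): Outer top edge of the dial's tab, mid-thickness: 42 mm from the dial's axis, 26 mm above the disc (95 mm above the table). It goes round with the dial and shows where the tab points.
- store (a joint): Travel of the push button (m): 0 is up, 0.006 fully down. Needs about 1.5 N to start and 5 N to be fully down; springs back up when let go.
- store_top (a point): Centre of the top face of the round push button (grey, 30 mm in diameter, in a black collar 46 mm in diameter whose top lies 10 mm below the button's top when up). About 77 mm above the table. It is pressed straight down.
- trim_tip (a point): End of the pointer line on the top of the small bar knob (black bar 32 mm long, 14 mm thick, its top 99 mm above the table, on a 34 mm disc); the point is 16 mm from the knob's vertical axis. This knob turns easily and is to be left alone.
- screwdriver: Loose hand screwdriver, 200 mm long, lying on the table beside the controller; x along its length. Bystander.
- locker_bottle: Loose small black bottle, 28 mm in diameter, 75 mm tall, standing; origin at its underside. Bystander.
- drink_can: Loose drink can, 66 mm in diameter, 122 mm tall, standing; origin at its underside. Bystander.
- folding_knife: Loose closed folding knife, 105 by 24 by 13 mm, lying; x along its length. Bystander.

How it is judged:
By the outcome, as a careful person would: the job done as asked, in the order asked, and still so for the second after the job is handed in, with the robot touching nothing.
It also fails if it takes over 42 s, if anything falls off the work surface, if the arm or the gripper's body presses on something with over 40 N, if the wrist force passes 120 N, or if a joint passes its speed limit or range.

## Robot

A 6-joint arm with a two-finger parallel gripper is mounted at the origin on the work surface. World frame = base frame: x ahead of the robot, y to its left, z up, the work surface at z = 0. Lengths are in m, angles in rad, forces in N, time in s.
With the tool pointing down it reaches from about 0.3 to 0.775 m from the base axis. Payload 14.6 kg.
Tool frame: the origin (TCP) lies between the finger pads; the fingertips stand 25 mm ahead of it and the grasp point (between the pads) lies 6 mm ahead of it; z points along the fingers, y is the line along which they close (so a half turn about z gives the same grasp; the last joint's range is limited). The gripper opens to 94 mm and grips with 3 to 60 N. Pads are 16 mm wide; open, the fingers measure 119 mm over their backs; the gripper's body (75 mm by 177 mm) begins 78 mm behind the grasp point.
Start: joints at [-1.211, 0.3, 1.521, -0, 1.321, -0.067], TCP at [0.228, -0.501, 0.23] pointing down, gripper open.
Joint ranges: [-3.03, 3.03], [-0.79, 2.21], [0.23, 2.52], [-1.04, 4.18], [0, 3.07], [-2.55, 2.55]. Speed limits (rad/s): [2.22, 2.22, 2.57, 3.14, 3.14, 3.14].

## Interface

Orientations are given as a unit quaternion [w, x, y, z].
In Python, from station import arm gives the robot as it stands. The module is installed in compiled form; this text tells all that it offers.
- The arm moves only by the tool arm_command, never from a script. Its arguments are lists of equal length, an entry for each row: "translation": the shift along the tool's x, y, z in m, a list of three; "angular": the turn, a rotation vector about the tool's x, y, z in degrees, a list of three; "gripper": the finger opening in m, from 0 to 0.094. In form: {"translation": [[x, y, z], ...], "angular": [[rx, ry, rz], ...], "gripper": [gripper, ...]}. A call has 1 to 8 rows; each row shifts and turns the commanded pose from where the row before left it, along the tool's axes as they then stand; what a row does not reach is not made up. A row lasts 1/10 s, in which the tool goes at most 50 mm and 8.59 degrees, less where a joint would pass 70% of its speed; a pose out of reach is approached as far as the arm can. A call is refused whole if a number of a shift passes 0.05 or a number of a turn 8.59, either way. A call with a gripper value outside its range is refused whole. The fingers move at their own pace and stop on an object; the grip force is fixed at half the most. Time passes only in rows, so rows that do not move let the fingers close. It gives the time, the measured TCP pose, the force, the opening and the grip force at its end, in the units of the state.
- arm.get_state(): the state, without advancing time (a new reading comes with each control period).
- arm.camera(name): name is "scene" or "top"; returns a dict with "img" (400x640x3 uint8, blue, green, red), "K" (3x3 intrinsics, pixels), "rvec" (rotation vector, rad) and "tvec" (3), from world to camera coordinates, as OpenCV has them. Camera axes: x right, y down, z forward; pixel columns grow to the right and rows downward; lengths in m; the calibration is good to about 2 mm. A picture is of the moment at which its call begins. There is no depth.
- arm.close_job(): hands the job in; it is judged then, once.
The state is a dict: "time": time; "qpos": joint angles; "joint_velocities": joint speeds; "tau": joint torques, N m; "ee_pos": TCP position; "tcp_rot": TCP orientation; "contact_force": force on the tool from outside, world axes, zero at the start; "torque": the same for the moment, N m; "grip_width": finger opening in m; "gripper_force": force on a finger pad.
Only numpy, scipy, OpenCV 4.12 (cv2) and the standard library are available. Lean on these libraries where they do the work, as an engineer would, in place of code of your own. Each camera call takes 0.05 s, during which the arm holds its last target. There are 200 camera calls.

## Working session

There is one attempt and no reset: what is moved stays moved. The work goes in short steps, Python scripts to look and compute and a tool call to move; the robot and the scene stay as the last step left them, time stands still between calls to the robot, and variables do not carry over. Pictures are saved under pics/ and viewed, at most 10 in all, crops included, and the job is handed in when it is done.

Besides the shell and the picture viewer there is one more tool, called after "Call:" by a JSON object that holds its "name" and its "arguments", one argument or row to a line. arm_command: Moves the arm, as the interface text tells. Its arguments: {"type":"object","properties":{"translation":{"type":"array"},"angular":{"type":"array"},"gripper":{"type":"array"}},"required":["translation","angular","gripper"]}

```bash
mkdir -p pics; python3 - <<'E'
from station import arm
import cv2,numpy as np,pickle
s=arm.get_state();print({k:np.round(v,3) for k,v in s.items()})
for n in("top","scene"):
    c=arm.camera(n);pickle.dump(c,open(n+".pkl","wb"));cv2.imwrite(f"pics/{n}0.png",c["img"]);print(n,c["K"],c["rvec"],c["tvec"],-cv2.Rodrigues(c["rvec"])[0].T@c["tvec"])
E
```

```text
{'time': np.float64(0.0), 'qpos': array([-1.211,  0.3  ,  1.522, -0.   ,  1.321, -0.067]), 'joint_velocities': array([-0.002, -0.001, -0.001,  0.   , -0.001, -0.001]), 'tau': array([-1.0000e-03, -5.3180e+01, -3.5273e+01,  7.1000e-02,  2.4000e-02,
       -0.0000e+00]), 'ee_pos': array([ 0.228, -0.5  ,  0.23 ]), 'tcp_rot': array([-0.001,  0.977,  0.212, -0.   ]), 'contact_force': array([ 0.009, -1.44 ,  0.339]), 'torque': array([ 0.04 ,  0.001, -0.004]), 'gripper_force': np.float64(0.0), 'grip_width': np.float64(0.094)}
top [[383.08033441   0.         318.49542864]
 [  0.         383.08033441 199.45487915]
 [  0.           0.           1.        ]] [ 2.17684317 -2.17027681  0.12967827] [0.01720834 0.60184328 0.93155161] [0.50027853 0.03199247 0.98944314]
scene [[514.31023594   0.         321.27793362]
 [  0.         514.31023594 197.06549541]
 [  0.           0.           1.        ]] [ 0.84844511  2.5618819  -1.06393541] [ 0.48594973 -0.20656584  1.51603268] [1.11686279 0.6892811  0.92448945]
```

View pics/top0.png

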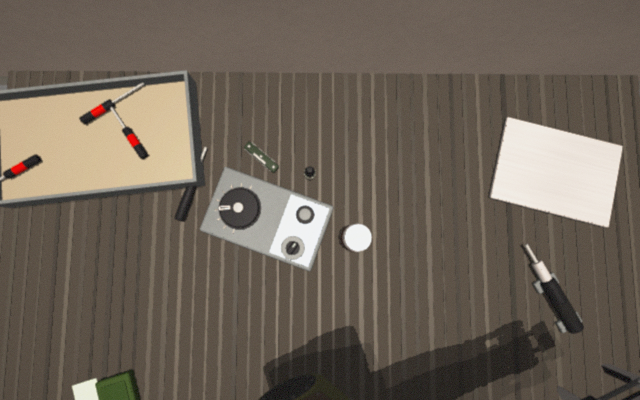

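View pics/scene0.png

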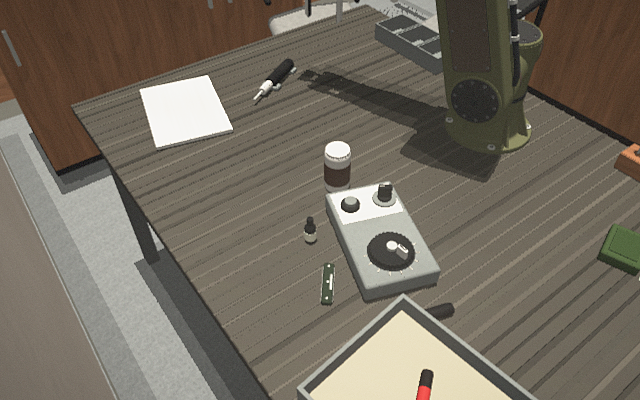

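The top view shows the box at about (265,218), the dial at (238,208) with its tab pointing left, the button at (305,214) and the knob at (292,247). The can is at (357,238). I'll crop in closer.

```bash
cat > h.py <<'E'
import cv2,numpy as np,pickle
def ray(c,px,z):
    R=cv2.Rodrigues(c["rvec"])[0];o=-R.T@c["tvec"].ravel()
    d=R.T@np.linalg.inv(c["K"])@np.array([*px,1.]);return o+d*(z-o[2])/d[2]
def proj(c,P): return cv2.projectPoints(np.array(P,float).reshape(-1,1,3),c["rvec"],c["tvec"],c["K"],None)[0][:,0]
def load(n): return pickle.load(open(n+".pkl","rb"))
E
python3 - <<'E'
from h import *
t=load("top");s=load("scene")
a=cv2.resize(t["img"][155:285,190:390],None,fx=4,fy=4,interpolation=cv2.INTER_CUBIC)
b=cv2.resize(s["img"][170:310,310:450],None,fx=4,fy=4,interpolation=cv2.INTER_CUBIC)
cv2.imwrite("pics/a.png",a);cv2.imwrite("pics/b.png",b)
E
```

```text
(no output)
```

View pics/a.png

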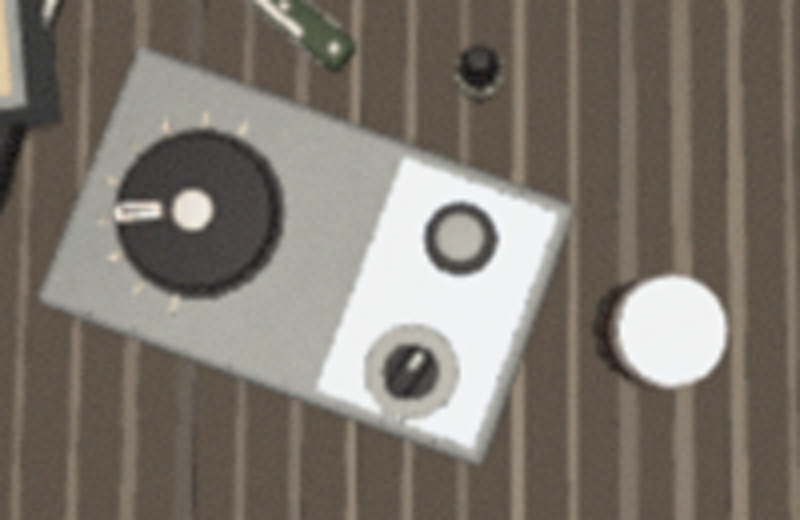

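View pics/b.png

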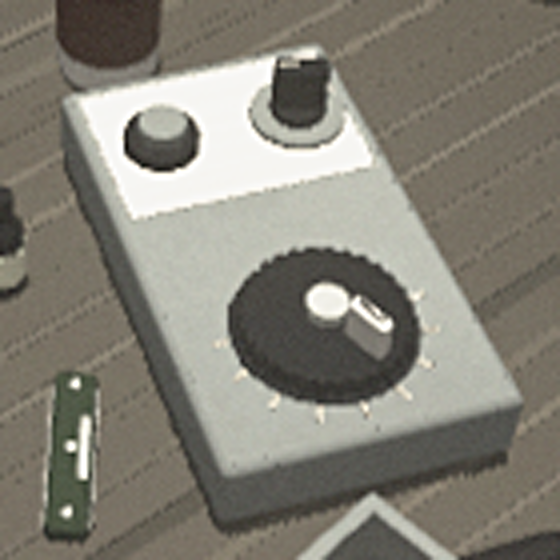

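In the crops, the nine ticks run from (173,303) clockwise to (244,128). The tab sits near the 4th tick, at (103,220). Next I'll work out the box pose and dial angle.

```bash
cat >> h.py <<'E'
def pose_fit():
    from scipy.optimize import least_squares
    t=load("top");s=load("scene")
    A=lambda p:(190+(np.array(p)+.5)/4-.5,)
    T=lambda x,y:np.array([190+x/4,155+y/4]); S=lambda x,y:np.array([310+x/4,170+y/4])
    obs=[(t,T(143,50),(85,145,55)),(t,T(570,205),(85,-145,55)),(t,T(480,458),(-85,-145,55)),(t,T(43,298),(-85,145,55)),
     (t,T(461,238),(40,-85,77)),(s,S(163,122),(40,-85,77)),(t,T(199,212),(0,70,69)),(s,S(325,323),(0,70,69)),
     (s,S(68,100),(85,-145,55)),(s,S(222,474),(85,145,55)),(s,S(520,405),(-85,145,55))]
    def W(p,q):
        c,n=np.cos(p[2]),np.sin(p[2]);q=np.array(q)/1e3
        return np.array([p[0]+c*q[0]-n*q[1],p[1]+n*q[0]+c*q[1],q[2]])
    f=lambda p:np.concatenate([proj(c,W(p,q))[0]-o for c,o,q in obs])
    r=least_squares(f,[.45,.1,-.38],loss="soft_l1");return r.x,W,f(r.x).reshape(-1,2),T,S,t,s
E
python3 - <<'E'
from h import *
p,W,r,T,S,t,s=pose_fit();print(p,np.degrees(p[2]));print(r.round(1).tolist())
d=W(p,(0,70,69));print("dial",d,"btn",W(p,(40,-85,77)),"knob",W(p,(-45,-85,99)))
an=lambda v:np.degrees(np.arctan2(v[1],v[0]))
for k in [(173,303),(138,290),(113,258),(103,220),(110,180),(135,148),(166,124),(206,117),(244,128)]:
    q=ray(t,T(*k),.055)-d;print("tick",an(q).round(1),np.hypot(*q[:2]).round(4))
for c,k in((t,T(117,211)),(s,S(382,320))):
    q=ray(c,k,.095)-d;print("tab",an(q),np.hypot(*q[:2]))
print("can",ray(t,T(672,332),.122)[:2],"bottle",ray(t,T(480,60),.075)[:2])
E
```

```text
[ 0.55339268  0.14690668 -0.35490884] -20.334778486907638
[[-2.0, -2.3], [1.5, 0.0], [-0.5, 2.7], [-3.3, 0.4], [-0.9, -0.2], [-0.6, -0.9], [-1.6, -0.5], [-0.5, -3.1], [-2.8, -2.2], [-0.6, 0.2], [1.3, -1.5]]
dial [0.57771802 0.21254416 0.069     ] btn [0.56136189 0.05330384 0.077     ] knob [0.48165925 0.08284176 0.099     ]
tick 166.5 0.0571
tick 144.0 0.059
tick 119.3 0.0578
tick 95.2 0.0574
tick 70.2 0.057
tick 44.9 0.0552
tick 20.7 0.0577
tick -3.9 0.0586
tick -27.9 0.0585
tab 94.37514453357224 0.03911048385658831
tab 95.95532113545421 0.03744702945153973
can [ 0.50508797 -0.06909928] bottle [0.66878787 0.04033499]
```

Call:
{"name": "arm_command", "arguments": {
  "translation": [
    [0.03,-0.027,0],
    [0.03,-0.027,0],
    [0.03,-0.027,0],
    [0.03,-0.027,0],
    [0.03,-0.027,0],
    [0.03,-0.027,0],
    [0.03,-0.027,0],
    [0.03,-0.027,0]
  ],
  "angular": [
    [0,0,0],
    [0,0,0],
    [0,0,0],
    [0,0,0],
    [0,0,0],
    [0,0,0],
    [0,0,0],
    [0,0,0]
  ],
  "gripper": [0,0,0,0,0,0,0,0]
}}

```text
time: 0.9
ee_pos: [0.357, -0.2031, 0.2304]
tcp_rot: [-0.0, 0.977, 0.212, -0.0]
contact_force: [1.2, -0.6, -0.4]
grip_width: 0.0335
gripper_force: 0.0
```

Call:
{"name": "arm_command", "arguments": {
  "translation": [
    [0.03,-0.027,0],
    [0.03,-0.027,0],
    [0.03,-0.027,0],
    [0.03,-0.027,0],
    [0.03,-0.027,0],
    [0.03,-0.027,0],
    [0.03,-0.027,0],
    [0.03,-0.027,0]
  ],
  "angular": [
    [0,0,0],
    [0,0,0],
    [0,0,0],
    [0,0,0],
    [0,0,0],
    [0,0,0],
    [0,0,0],
    [0,0,0]
  ],
  "gripper": [0,0,0,0,0,0,0,0]
}}

```text
time: 1.7
ee_pos: [0.486, 0.093, 0.2303]
tcp_rot: [0.0, 0.977, 0.212, -0.0]
contact_force: [0.1, 0.1, 0.2]
grip_width: 0.0004
gripper_force: 0.0
```

Call:
{"name": "arm_command", "arguments": {
  "translation": [
    [0.03,-0.027,0],
    [0.03,-0.027,0],
    [0.03,-0.027,0],
    [0.03,-0.027,0],
    [0,0,0],
    [0,0,0],
    [0,0,0],
    [0,0,0]
  ],
  "angular": [
    [0,0,0],
    [0,0,0],
    [0,0,0],
    [0,0,0],
    [0,0,-8],
    [0,0,-8],
    [0,0,-8],
    [0,0,-8]
  ],
  "gripper": [0,0,0,0,0,0,0,0]
}}

```text
time: 2.5
ee_pos: [0.5502, 0.2393, 0.2299]
tcp_rot: [-0.0, 0.88, 0.476, -0.0]
contact_force: [-0.0, 0.5, -0.7]
grip_width: 0.0003
gripper_force: 0.0
```

Call:
{"name": "arm_command", "arguments": {
  "translation": [
    [0,0,0],
    [0,0,0],
    [0,0,0],
    [0,0,0],
    [0,0,0],
    [0,0,0]
  ],
  "angular": [
    [0,0,-8],
    [0,0,-8],
    [0,0,-8],
    [0,0,-8],
    [0,0,-6.5],
    [0,0,0]
  ],
  "gripper": [0,0,0,0,0,0]
}}

```text
time: 3.1
ee_pos: [0.5502, 0.2392, 0.2301]
tcp_rot: [-0.0, 0.675, 0.738, -0.0]
contact_force: [-0.8, 0.6, 0.1]
grip_width: 0.0003
gripper_force: 0.0
```

Call:
{"name": "arm_command", "arguments": {
  "translation": [
    [0,0,0.025],
    [0,0,0.025],
    [0,0,0.025],
    [0,0,0.02],
    [0,0,0]
  ],
  "angular": [
    [0,0,0],
    [0,0,0],
    [0,0,0],
    [0,0,0],
    [0,0,0]
  ],
  "gripper": [0,0,0,0,0]
}}

```text
time: 3.6
ee_pos: [0.5491, 0.2388, 0.1326]
tcp_rot: [-0.001, 0.677, 0.736, -0.002]
contact_force: [0.1, -0.4, -0.0]
grip_width: 0.0006
gripper_force: 0.0
```

```bash
cat >> h.py <<'E'
def look(tag):
    from station import arm
    s=arm.camera("scene");t=arm.camera("top")
    a=cv2.resize(s["img"][190:330,310:450],None,fx=4,fy=4,interpolation=cv2.INTER_CUBIC)
    cv2.imwrite(f"pics/{tag}.png",a)
E
python3 -c "from h import *;look('c')"
```

```text
(no output)
```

View pics/c.png

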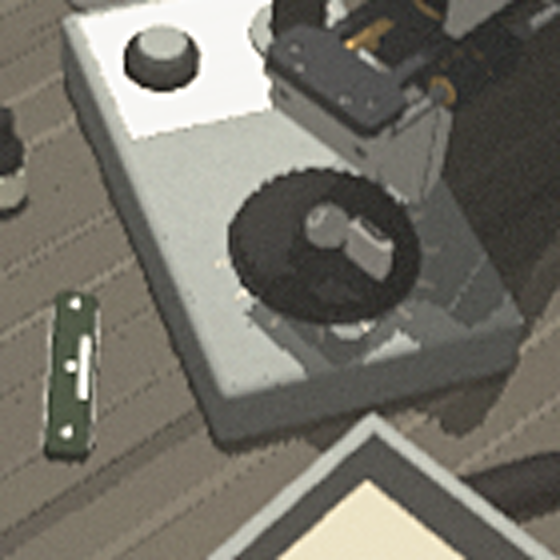

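The fingertip, at crop (415,195), hangs behind the tab at (370,245), clear of it on the counter-clockwise side. I'll go down and approach.

Call:
{"name": "arm_command", "arguments": {
  "translation": [
    [0,0,0.014],
    [0,0,0.012],
    [0,0,0],
    [0,0.003,0],
    [0,0.002,0],
    [0,0,0]
  ],
  "angular": [
    [0,0,0],
    [0,0,0],
    [0,0,0],
    [0,0,0],
    [0,0,0],
    [0,0,0]
  ],
  "gripper": [0,0,0,0,0,0]
}}

```text
time: 4.3
ee_pos: [0.5558, 0.2398, 0.1099]
tcp_rot: [0.0, 0.676, 0.737, 0.0]
contact_force: [0.0, -0.7, 0.6]
grip_width: 0.0004
gripper_force: 0.0
```

Call:
{"name": "arm_command", "arguments": {
  "translation": [
    [0,0.0015,0],
    [0,0,0]
  ],
  "angular": [
    [0,0,0],
    [0,0,0]
  ],
  "gripper": [0,0]
}}

```text
time: 4.5
ee_pos: [0.557, 0.2399, 0.1096]
tcp_rot: [0.0, 0.676, 0.737, 0.0]
contact_force: [0.9, 0.8, 0.6]
grip_width: 0.0005
gripper_force: 0.0
```

Call:
{"name": "arm_command", "arguments": {
  "translation": [
    [0,0.0015,0],
    [0,0,0]
  ],
  "angular": [
    [0,0,0],
    [0,0,0]
  ],
  "gripper": [0,0]
}}

```text
time: 4.7
ee_pos: [0.5584, 0.24, 0.1095]
tcp_rot: [0.0, 0.676, 0.737, 0.0]
contact_force: [0.3, -0.1, 0.2]
grip_width: 0.0005
gripper_force: 0.0
```

Call:
{"name": "arm_command", "arguments": {
  "translation": [
    [0,0.0015,0],
    [0,0,0]
  ],
  "angular": [
    [0,0,0],
    [0,0,0]
  ],
  "gripper": [0,0]
}}

```text
time: 4.9
ee_pos: [0.5595, 0.2401, 0.1093]
tcp_rot: [-0.0, 0.676, 0.737, -0.0]
contact_force: [-4.0, -0.2, 1.5]
grip_width: 0.0008
gripper_force: 1.8
```

Call:
{"name": "arm_command", "arguments": {
  "translation": [
    [0.00108,0.00206,0],
    [0.00108,0.00206,0],
    [0.00108,0.00206,0],
    [0.00108,0.00206,0],
    [0.00108,0.00206,0],
    [0.00108,0.00206,0],
    [0.00108,0.00206,0],
    [0.00108,0.00206,0]
  ],
  "angular": [
    [0,0,4],
    [0,0,4],
    [0,0,4],
    [0,0,4],
    [0,0,4],
    [0,0,4],
    [0,0,4],
    [0,0,4]
  ],
  "gripper": [0,0,0,0,0,0,0,0]
}}

```text
time: 5.7
ee_pos: [0.5768, 0.2461, 0.1094]
tcp_rot: [-0.0, 0.854, 0.521, -0.001]
contact_force: [-4.0, -0.3, 1.8]
grip_width: 0.0005
gripper_force: 1.8
```

```bash
python3 -c "
from h import *;look('d')
from station import arm
s=arm.get_state();q=s['tcp_rot'];y=2*np.arctan2(q[2],q[1]);d=np.array([.5777,.2125])-s['ee_pos'][:2]
print(np.degrees(y),s['ee_pos'],d@[np.cos(y),np.sin(y)],d@[np.sin(y),-np.cos(y)],s['contact_force'])"
```

```text
62.889480953481595 [0.57735423 0.24600985 0.10942563] -0.029670521415671433 0.015578495780518105 [0.09658435 0.90196125 0.17917049]
```

View pics/d.png

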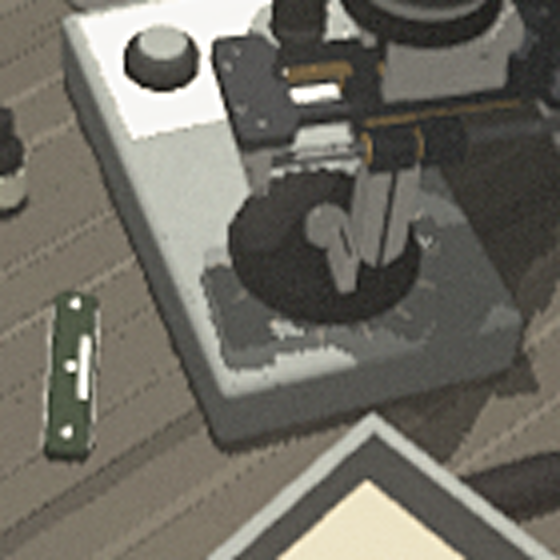

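```bash
python3 -c "
from h import *
s=load('scene')
for a in (95,71,47,23,-1):
  r=np.radians(a);P=[[.5777+R*np.cos(r),.2125+R*np.sin(r),z] for R,z in((.042,.095),(.042,.069),(.016,.095))]
  print(a,((proj(s,P)-[310,190])*4).round().tolist())"
```

```text
95 [[388.0, 246.0], [382.0, 277.0], [350.0, 217.0]]
71 [[360.0, 259.0], [355.0, 290.0], [340.0, 222.0]]
47 [[327.0, 261.0], [322.0, 293.0], [327.0, 223.0]]
23 [[293.0, 253.0], [289.0, 284.0], [315.0, 219.0]]
-1 [[267.0, 235.0], [263.0, 267.0], [305.0, 213.0]]
```

The tab foot at (345,290) matches about 66°, so it was being pushed through the second click. The force then dropped, so it probably snapped. I'll continue.

Call:
{"name": "arm_command", "arguments": {
  "translation": [
    [0.00108,0.00206,0],
    [0.00108,0.00206,0],
    [0.00108,0.00206,0],
    [0.00108,0.00206,0],
    [0.00108,0.00206,0],
    [0.00108,0.00206,0],
    [0.00108,0.00206,0],
    [0,0,0]
  ],
  "angular": [
    [0,0,4],
    [0,0,4],
    [0,0,4],
    [0,0,4],
    [0,0,4],
    [0,0,4],
    [0,0,4],
    [0,0,0]
  ],
  "gripper": [0,0,0,0,0,0,0,0]
}}

```text
time: 6.6
ee_pos: [0.5932, 0.2427, 0.1094]
tcp_rot: [0.0, 0.954, 0.301, 0.0]
contact_force: [-0.4, -0.5, -0.2]
grip_width: 0.0005
gripper_force: 0.0
```

```bash
python3 -c "
from h import *;look('e')
from station import arm
s=arm.get_state();q=s['tcp_rot'];y=2*np.arctan2(q[2],q[1]);d=np.array([.5777,.2125])-s['ee_pos'][:2]
print(np.degrees(y),s['ee_pos'],d@[np.cos(y),np.sin(y)],d@[np.sin(y),-np.cos(y)],s['contact_force'])"
```

```text
35.1322996312947 [0.59307518 0.24274019 0.10946315] -0.029976421884751255 0.015883296567390803 [-0.20081635  0.06131915 -0.70245717]
```

View pics/e.png

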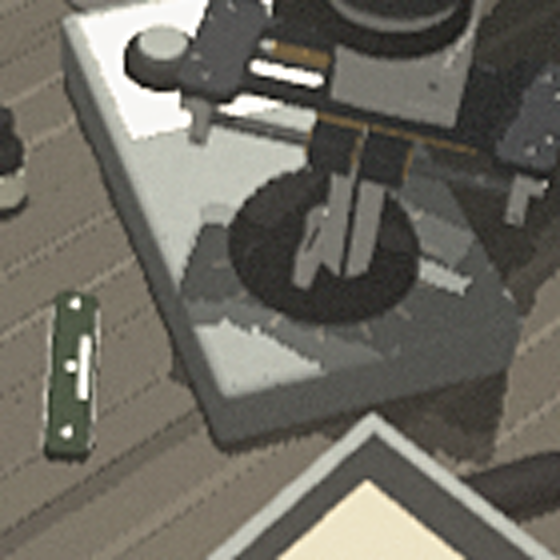

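The tab end is at (300,250), about 23°, so three clicks are done and the finger is free. I'll push one more.

Call:
{"name": "arm_command", "arguments": {
  "translation": [
    [0.00108,0.00206,0],
    [0.00108,0.00206,0],
    [0.00108,0.00206,0],
    [0.00108,0.00206,0],
    [0.00108,0.00206,0],
    [0.00108,0.00206,0],
    [0.00108,0.00206,0],
    [0,0,0]
  ],
  "angular": [
    [0,0,4],
    [0,0,4],
    [0,0,4],
    [0,0,4],
    [0,0,4],
    [0,0,4],
    [0,0,4],
    [0,0,0]
  ],
  "gripper": [0,0,0,0,0,0,0,0]
}}

```text
time: 7.5
ee_pos: [0.6055, 0.2324, 0.1095]
tcp_rot: [0.0, 0.998, 0.061, 0.0]
contact_force: [0.4, 0.4, 0.7]
grip_width: 0.0006
gripper_force: 0.0
```

```bash
python3 -c "
from h import *;look('f')
from station import arm
s=arm.get_state();q=s['tcp_rot'];y=2*np.arctan2(q[2],q[1]);d=np.array([.5777,.2125])-s['ee_pos'][:2]
print(np.degrees(y),s['ee_pos'],d@[np.cos(y),np.sin(y)],d@[np.sin(y),-np.cos(y)],s['contact_force'])"
```

```text
7.1480881182490235 [0.60545651 0.23253062 0.10947624] -0.030033276056196996 0.016421075432937374 [ 0.331658   -0.05565984  0.04030797]
```

View pics/f.png

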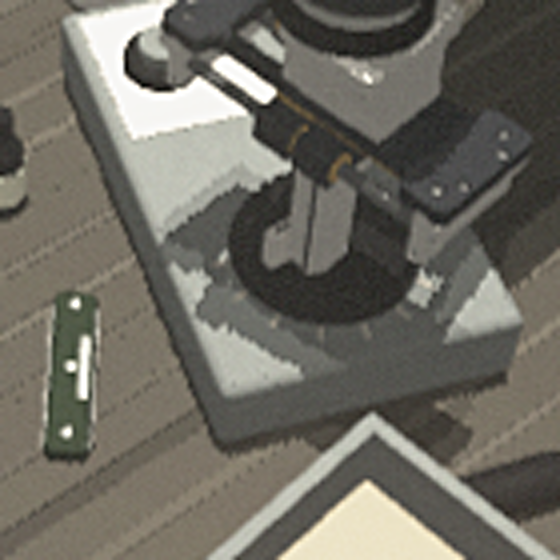

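The tab end at (268,238) with its foot at (270,265) matches -1°: four clicks, finger free. I'll back off, rise and go over the button.

Call:
{"name": "arm_command", "arguments": {
  "translation": [
    [0,-0.006,0],
    [0,0,0],
    [0,0,-0.03],
    [0,0,-0.03],
    [0,0,0]
  ],
  "angular": [
    [0,0,0],
    [0,0,0],
    [0,0,0],
    [0,0,0],
    [0,0,0]
  ],
  "gripper": [0,0,0,0,0]
}}

```text
time: 8.1
ee_pos: [0.6061, 0.2392, 0.174]
tcp_rot: [-0.001, 0.998, 0.061, 0.003]
contact_force: [0.2, 0.1, 0.0]
grip_width: 0.0004
gripper_force: 0.0
```

Call:
{"name": "arm_command", "arguments": {
  "translation": [
    [-0.011,0.03,0],
    [-0.011,0.03,0],
    [-0.011,0.03,0],
    [-0.011,0.03,0],
    [-0.011,0.03,0],
    [-0.011,0.03,0],
    [0,0,0],
    [0,0,0]
  ],
  "angular": [
    [0,0,0],
    [0,0,0],
    [0,0,0],
    [0,0,0],
    [0,0,0],
    [0,0,0],
    [0,0,0],
    [0,0,0]
  ],
  "gripper": [0,0,0,0,0,0,0,0]
}}

```text
time: 8.9
ee_pos: [0.5609, 0.0517, 0.1691]
tcp_rot: [-0.0, 0.998, 0.06, -0.0]
contact_force: [0.3, 0.2, 0.2]
grip_width: 0.0003
gripper_force: 0.0
```

Call:
{"name": "arm_command", "arguments": {
  "translation": [
    [0,0,0.03],
    [0,0,0.02],
    [0,0,0.01],
    [0,0,0]
  ],
  "angular": [
    [0,0,0],
    [0,0,0],
    [0,0,0],
    [0,0,0]
  ],
  "gripper": [0,0,0,0]
}}

```text
time: 9.3
ee_pos: [0.5606, 0.0526, 0.1082]
tcp_rot: [-0.0, 0.998, 0.061, -0.001]
contact_force: [0.2, -0.4, -0.7]
grip_width: 0.0004
gripper_force: 0.0
```

```bash
python3 -c "from h import *;look('g')"
```

```text
(no output)
```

View pics/g.png

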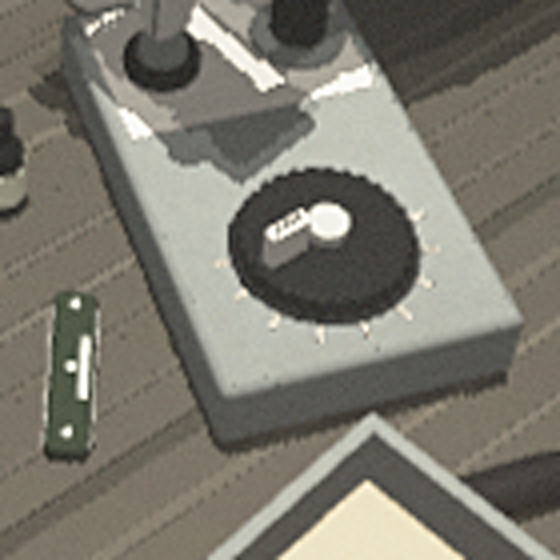

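The dial rests with its tab end at (268,235), which is stop 7. The finger is centred over the button at (160,35). Pressing now.

Call:
{"name": "arm_command", "arguments": {
  "translation": [
    [0,0,0.003],
    [0,0,0.003],
    [0,0,0.003],
    [0,0,0.002],
    [0,0,0]
  ],
  "angular": [
    [0,0,0],
    [0,0,0],
    [0,0,0],
    [0,0,0],
    [0,0,0]
  ],
  "gripper": [0,0,0,0,0]
}}

```text
time: 9.9
ee_pos: [0.5612, 0.0519, 0.0986]
tcp_rot: [-0.0, 0.998, 0.061, 0.0]
contact_force: [1.0, 0.6, 3.8]
grip_width: 0.0003
gripper_force: 1.7
```

Call:
{"name": "arm_command", "arguments": {
  "translation": [
    [0,0,0.001],
    [0,0,0]
  ],
  "angular": [
    [0,0,0],
    [0,0,0]
  ],
  "gripper": [0,0]
}}

```text
time: 10.1
ee_pos: [0.5612, 0.0519, 0.0977]
tcp_rot: [-0.0, 0.998, 0.061, 0.0]
contact_force: [1.0, 1.0, 3.4]
grip_width: 0.0002
gripper_force: 2.0
```

Call:
{"name": "arm_command", "arguments": {
  "translation": [
    [0,0,0.001],
    [0,0,0.001],
    [0,0,0]
  ],
  "angular": [
    [0,0,0],
    [0,0,0],
    [0,0,0]
  ],
  "gripper": [0,0,0]
}}

```text
time: 10.4
ee_pos: [0.5613, 0.0519, 0.0961]
tcp_rot: [-0.0, 0.998, 0.061, 0.0]
contact_force: [-1.9, 0.3, 10.3]
grip_width: 0.0005
gripper_force: 5.2
```

Call:
{"name": "arm_command", "arguments": {
  "translation": [
    [0,0,0.001],
    [0,0,0]
  ],
  "angular": [
    [0,0,0],
    [0,0,0]
  ],
  "gripper": [0,0]
}}

```text
time: 10.6
ee_pos: [0.5614, 0.0519, 0.096]
tcp_rot: [0.0, 0.998, 0.061, 0.001]
contact_force: [-4.6, 0.7, 20.4]
grip_width: 0.0005
gripper_force: 9.7
```

The force climbed to 20 N with the tip stopped at 71 mm, so the button is fully down. I'll release it and rise clear.

Call:
{"name": "arm_command", "arguments": {
  "translation": [
    [0,0,-0.004],
    [0,0,-0.01],
    [0,0,-0.03],
    [0,0,-0.04],
    [0,0,-0.04],
    [0,0,0],
    [0,0,0]
  ],
  "angular": [
    [0,0,0],
    [0,0,0],
    [0,0,0],
    [0,0,0],
    [0,0,0],
    [0,0,0],
    [0,0,0]
  ],
  "gripper": [0,0,0,0,0,0,0]
}}

```text
time: 11.3
ee_pos: [0.5609, 0.0518, 0.2188]
tcp_rot: [0.0, 0.998, 0.061, 0.0]
contact_force: [0.3, 0.8, -0.9]
grip_width: 0.0003
gripper_force: 0.0
```

```bash
python3 -c "
from station import arm;import cv2
i=arm.camera('scene')['img'][130:310,290:450];cv2.imwrite('pics/h.png',cv2.resize(i,None,fx=3,fy=3,interpolation=cv2.INTER_CUBIC))"
```

```text
(no output)
```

View pics/h.png

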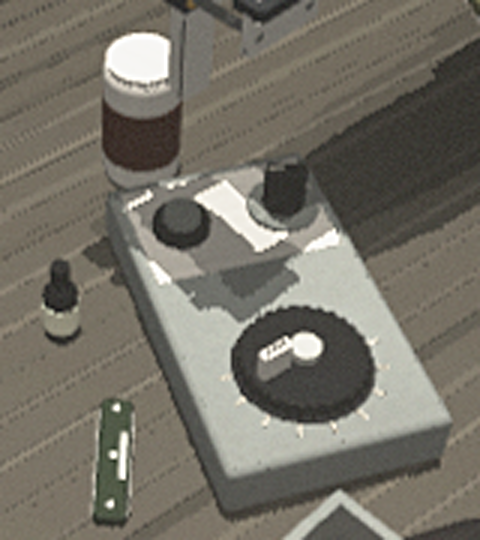

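The dial tab at (265,355) is unchanged, the button at (182,218) is up, the knob and loose things are undisturbed, and the arm is clear.

```bash
python3 -c "
from station import arm;print(arm.close_job())"
```

```text
the job is handed in; nothing more can be done
None
```

I turned the dial four clicks clockwise, from stop 3 to stop 7 counting from 0, then pressed the store button fully down and let it come back up. The small knob and the loose things look undisturbed in the last picture, and the job was handed in at about 11 s with the arm clear; no verdict came back.

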